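# Dock a tube rack under the UV lamp and switch the isolator on

## Robot

A 6-joint arm with a two-finger parallel gripper is mounted at the origin on the work surface. World frame = base frame: x ahead of the robot, y to its left, z up, the work surface at z = 0. Lengths are in m, angles in rad, forces in N, time in s.
With the tool pointing down it reaches from about 0.325 to 0.775 m from the base axis. Payload 5.5 kg.
Tool frame: the origin (TCP) lies on the centre line of the jaws, within the pads' length; the fingertips stand r.nose_length ahead of it and the grasp point (between the pads) lies 8 mm behind it (r.nose_length is the distance from the TCP to the fingertips, in m); z points along the fingers, y is the line along which they close (so a half turn about z gives the same grasp; the last joint's range is limited). The gripper opens to 85 mm and grips with 20 to 120 N. Pads are 22 mm wide; open, the fingers measure 114 mm over their backs; the gripper's body (76 mm by 85 mm) begins 54 mm behind the grasp point. The pads swing forward as they close: fully open they stand 13 mm farther back than shut.
Start: joints at [-1.403, 0.091, 1.231, -0, 1.82, -0.057], TCP at [0.134, -0.585, 0.242] pointing down, gripper open.
Joint ranges: [-2.87, 2.87], [-0.86, 2.18], [0.17, 2.46], [-1.51, 4.65], [0.06, 2.69], [-2.65, 2.65]. Speed limits (rad/s): [2.57, 2.57, 3.01, 3.14, 3.14, 3.14].

## Interface

Orientations are given as a rotation vector (axis times angle).
In Python, from station import r gives the robot as it stands.
- The arm moves only by the tool arm_command, never from a script. Its argument "motion" is text: rows parted by semicolons, each of 6 numbers parted by spaces: the shift along the tool's x, y, z in units of 0.2 m (1.0 is 0.2 m), then the turn, a rotation vector about the tool's x, y, z in units of 2 pi rad (1.0 is 2 pi rad). A call has 1 to 10 rows; each row is the pose to reach, as a shift and turn from the pose commanded when the call began, along the tool's axes at that moment, turning the shorter way round; what a row does not reach only later rows make up. A row lasts 1/12 s, in which the tool goes at most 41.7 mm and 7.16 degrees, less where a joint would pass 70% of its speed; a pose out of reach is approached as far as the arm can. A call with a number of a shift or a turn outside -1 to 1 is refused whole. A call with a gripper value outside its range is refused whole. "claw" is the opening, from 0 (shut) to 1 (fully open), set as the call begins (left out, the last holds). The fingers move at their own pace and stop on an object; the grip force is fixed at half the most. Time passes only in rows, so rows that repeat a pose let the fingers close. It gives the time, the measured TCP pose, the force, the opening and the grip force at its end, in the units of the state.
- r.read_state(): the state, without advancing time (a new reading comes with each control period).
- r.read_camera(name): name is "scene" or "side" or "wrist"; returns the picture (384x512x3 uint8, red, green, blue); there is no depth.
- r.camera_info(name): a dict with "fx", "fy", "cx", "cy" (pixels), "position" and "rotation" of the camera in the world; the wrist camera has in their place "mount" (4x4, takes a point from camera to tool coordinates, whose origin is the TCP and whose axes are the flange's). Camera axes: x right, y down, z forward; pixel columns grow to the right and rows downward; lengths in m; the calibration is good to about 2 mm. A picture is of the moment at which its call begins: read the wrist's pose just before it. camera_info takes no time and is no camera call.
- r.close_job(): hands the job in; it is judged then, once.
The state is a dict: "clock": time; "joints": joint angles; "joint_velocities": joint speeds; "joint_torque": joint torques, N m; "tcp_pos": TCP position; "tcp_rot": TCP orientation; "wrist_force": force on the tool from outside, world axes, zero at the start; "wrist_torque": the same for the moment, N m; "opening": finger opening in m; "grasp_force": force on a finger pad.
Only numpy, scipy, OpenCV 4.12 (cv2) and the standard library are available. Lean on these libraries where they do the work, as an engineer would, in place of code of your own. Each camera call takes 0.05 s, during which the arm holds its last target. There are 200 camera calls.

## Task

Stand the blue tube rack in the lane of the UV lamp dock and slide it under the lamp hood until it meets the black end stop. Only then turn the red handle of the yellow isolator from off to on (clockwise, as far as it goes) and let go. Keep the blue rack upright all the way and do not disturb anything else on the bench.

Things in the scene. Friction and masses are not known exactly. Their poses are not given: they have to be found in the camera images.
- rack_blue: Loose blue tube rack, a solid block 140 long (its x) x 56 wide (its y) x 55 high with some white tube caps 7 high on top; about 180 g. Origin: centre of its underside; z up. Either end may go in first.
- lane_stop (a point): Middle of the black end stop's face, at the lane floor, on the fixed white UV lamp dock. x: along the lane towards the stop (loading direction); y: across; z: up. Lane floor: 12 above the bench, 66 wide between two rails (8 thick, tops 12 above the floor), from x = -255 (open end) to 0. Stop 34 high. Rack home: its centre at x = -70, its tail 53 outside the hood.
- hood_mouth (a point): Middle of the lower edge of the lamp hood's mouth, 86 above the lane floor and 87 before the end stop; axes as lane_stop. The white hood is 130 wide (y), 55 high, reaches 100 from here in x and stands on four 10 mm posts at y = +-58, 12 and 92 past the mouth; the lamp tube under it hangs 10 lower. Before the mouth the lane is open above.
- handle_grip (a point): Centre of the isolator's red grip bar, on the turning axis. Bar: 110 long (x), 22 wide (y), 28 high (z); +x points to the end with the white mark. z: turning axis, outward from the yellow enclosure's sloping face, 38 degrees from vertical, leaning towards the robot. The bar's underside is 14 inward of this point, the face 34 inward; a black hub (radius 22) fills the space under the bar's middle.
- lamp_bar (a point): Middle of the white lamp bar above the handle: level, 14 thick, 170 long along its y, on two 10 mm struts at y = +-78 that run back from it and down behind the enclosure. It hangs about 150 above the handle, so the handle cannot be reached straight from above, only along its sloping axis. Fixed to the isolator's stand.
- isolator (a joint): Isolator handle angle, rad: 0 = off (white mark towards the red dot, the bar 30 degrees to the left of straight up the slope), 1.047 = on (white mark towards the green dot, 30 degrees to the right). Grows clockwise seen from the front (a turn about -z of handle_grip). An over-centre mechanism throws it to the nearer end; about 0.13 N m to turn.
- rack_yellow: Bystander: loose yellow tube rack of the same size as the blue one.
- tip_box: Bystander: loose white tip box with a teal lid, 124 x 88 x 81 high.
- spray_bottle: Bystander: loose clear spray bottle, 84 across, 195 high.
- pipette: Bystander: loose grey pipette lying along its x, 260 long, 30 high.
- reagent: Bystander: loose amber bottle with a blue cap, 64 across, 130 high.
- tape: Bystander: loose roll of tape lying flat, 100 across, 24 high.
There are look-alikes about, which are no part of the job. Several things have the shape of the rack_blue; the one meant has the colours described above.

How it is judged:
On the way, in this order (a step that is already met when the one before it is completed fails the run):
1. the blue rack stands in the lane, home against the end stop, the handle still off (x of rack_blue in the frame of lane_stop between -0.078 and -0.064 m and y of rack_blue in the frame of lane_stop between -0.009 and 0.009 m and z of rack_blue in the frame of lane_stop between -0.005 and 0.006 m and angle between rack_blue's own z axis and vertical below 0.08 rad and value of joint isolator below 0.4 rad), for 0.2 s.
2. the isolator is on (value of joint isolator above 0.96 rad), for 0.2 s.
At the end, for the whole second after the job is handed in: The blue rack stands flat on the lane floor between the rails, its front end within 8 mm of the end stop, at rest, and the isolator handle is within 5 degrees (0.087 rad) of its on stop (x of rack_blue in the frame of lane_stop between -0.078 and -0.064 m and y of rack_blue in the frame of lane_stop between -0.009 and 0.009 m and z of rack_blue in the frame of lane_stop between -0.005 and 0.006 m and angle between rack_blue's own z axis and vertical below 0.08 rad and value of joint isolator above 0.96 rad and linear speed of rack_blue below 0.02 m/s); the robot touches nothing.
It fails at once if the blue rack is tilted more than 23 degrees (angle between rack_blue's own z axis and vertical above 0.4 rad).
It fails at once if a bystander is moved more than 30 mm (distance of any of rack_yellow, tip_box, spray_bottle, pipette, reagent, tape from where it was at the start of the episode above 0.03 m).
It also fails if it takes over 64 s, if anything falls off the work surface, if the arm or the gripper's body presses on something with over 40 N, if the wrist force passes 120 N, or if a joint passes its speed limit or range.

## Working session

There is one attempt and no reset: what is moved stays moved. The work goes in short steps, Python scripts to look and compute and a tool call to move; the robot and the scene stay as the last step left them, time stands still between calls to the robot, and variables do not carry over. Pictures are saved under pics/ and viewed, at most 11 in all, crops included, and the job is handed in when it is done.

Besides the shell and the picture viewer there is one more tool, called after ">>>" as a command line: name --argument value ..., lists and objects as JSON in quotes. arm_command: Moves the arm, as the interface text tells. Shifts and turns lie within -1 to 1; 1 stands for 0.2 m of shift or 2 pi rad of turn. Its arguments: {"type":"object","properties":{"motion":{"type":"string"},"claw":{"type":"number"}},"required":["motion"]}

```bash
mkdir -p pics; ls; python3 - <<'E'
from station import r
import cv2,numpy as np
for n in ("scene","side"):
    cv2.imwrite(f"pics/{n}0.png",r.read_camera(n)[:,:,::-1]); i=r.camera_info(n); print(n,{k:np.round(v,4).tolist() for k,v in i.items()})
i=r.camera_info("wrist");print({k:np.round(v,4).tolist() for k,v in i.items()}); print(r.nose_length); print(r.read_state())
E
```

```text
pics
scene {'fx': 410.3201, 'fy': 410.3201, 'cx': 258.739, 'cy': 189.1869, 'position': [1.4616, -0.4742, 1.027], 'rotation': [-1.9748, -1.2292, 0.6068]}
side {'fx': 372.3299, 'fy': 372.3299, 'cx': 251.4884, 'cy': 185.3136, 'position': [0.2468, 0.7938, 0.9857], 'rotation': [-0.4614, 2.7328, -1.1747]}
{'fx': 309.5546, 'fy': 309.5546, 'cx': 250.8171, 'cy': 195.403, 'mount': [[0.0005, -0.9554, -0.2954, 0.0748], [1.0, 0.0006, -0.0001, -0.0004], [0.0003, -0.2954, 0.9554, -0.1309], [0.0, 0.0, 0.0, 1.0]]}
0.011
{'clock': 0.1, 'joints': array([-1.40274191e+00,  9.17909643e-02,  1.23178905e+00,  7.56516594e-07,
        1.81977407e+00, -5.67096667e-02]), 'joint_velocities': array([ 1.07603963e-03, -2.52899272e-03, -1.87117489e-03, -1.98781337e-05,
       -1.68299675e-03,  2.77304098e-03]), 'joint_torque': array([ 1.51693141e-03, -4.60218465e+01, -4.19220293e+01, -6.11429277e-05,
        1.06805799e-02,  4.27046814e-06]), 'tcp_pos': array([ 0.13368001, -0.58468173,  0.24124617]), 'tcp_rot': array([-3.12002712e+00, -3.52118943e-01,  1.52721785e-04]), 'wrist_force': array([-0.07252763, -0.57502601,  0.39365041]), 'wrist_torque': array([-0.00600154, -0.01246441, -0.04170387]), 'grasp_force': 0.0, 'opening': 0.08548329075342705}
```

View pics/scene0.png

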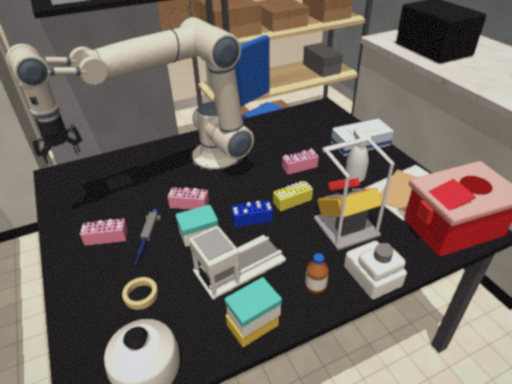

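View pics/side0.png

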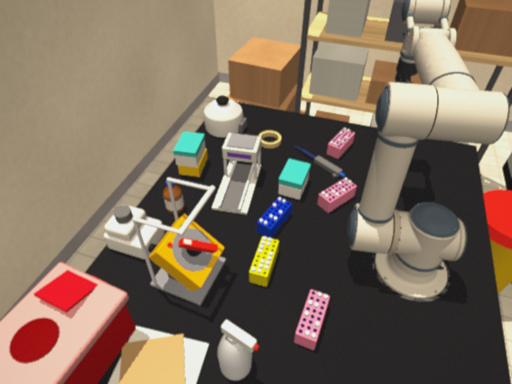

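Scene: the blue rack is at (252,213) and in the side view at (274,216). Look-alikes in the scene view: yellow rack (293,194), pink racks (300,161), (188,198), (103,231). I choose the only blue one. The dock is at (235,260), with its hood end away from the isolator, and the handle is at (345,184).

```bash
cat > h.py <<'E'
import numpy as np,cv2
from scipy.spatial.transform import Rotation as R
from station import r
def cam(n,st=None):
    i=r.camera_info(n); K=np.array([[i['fx'],0,i['cx']],[0,i['fy'],i['cy']],[0,0,1.]])
    if n=='wrist':
        M=np.asarray(i['mount']); Rt=R.from_rotvec(st['tcp_rot']).as_matrix()
        return K,Rt@M[:3,3]+st['tcp_pos'],Rt@M[:3,:3]
    rot=np.asarray(i['rotation']); return K,np.asarray(i['position']),(R.from_rotvec(rot).as_matrix() if rot.ndim==1 else rot)
def ray(c,px):
    px=np.atleast_2d(px).astype(float); d=np.c_[px,np.ones(len(px))]@np.linalg.inv(c[0]).T@c[2].T
    return d
def onz(c,px,z):
    d=ray(c,px); return c[1]+d*((z-c[1][2])/d[:,2])[:,None]
def tri(c1,p1,c2,p2):
    A=[];b=[]
    for c,p in((c1,p1),(c2,p2)):
        d=ray(c,p)[0];d/=np.linalg.norm(d);P=np.eye(3)-np.outer(d,d);A.append(P);b.append(P@c[1])
    A=np.vstack(A);b=np.hstack(b);x=np.linalg.lstsq(A,b,rcond=None)[0];return x,np.linalg.norm(A@x-b)
def proj(c,X):
    q=(np.atleast_2d(X)-c[1])@c[2]@c[0].T; return q[:,:2]/q[:,2:]
def hsv(im): return cv2.cvtColor(im,cv2.COLOR_RGB2HSV)
E
python3 - <<'E'
from h import *
ims={n:cv2.imread(f"pics/{n}0.png")[:,:,::-1].copy() for n in("scene","side")}
for n,im in ims.items():
    m=cv2.inRange(hsv(im),(108,150,60),(130,255,255)); k,l,s,c=cv2.connectedComponentsWithStats(m)
    for j in range(1,k):
        if s[j,4]>40: print(n,'blue',s[j],c[j],onz(cam(n),c[j],.045))
a=cv2.resize(ims['scene'][150:310,180:395],None,fx=1.86*1,fy=1.86,interpolation=cv2.INTER_CUBIC)
b=cv2.resize(ims['side'][125:305,140:310],None,fx=2.2,fy=2.2,interpolation=cv2.INTER_CUBIC)
a=cv2.resize(ims['scene'][130:310,185:395],(398,341),interpolation=cv2.INTER_CUBIC)
b=cv2.resize(ims['side'][125:305,140:310],(400,424),interpolation=cv2.INTER_CUBIC)
a=cv2.copyMakeBorder(a,0,424-341,0,2,cv2.BORDER_CONSTANT)
cv2.imwrite("pics/crop.png",np.hstack([a,b])[:,:,::-1])
E
```

```text
scene blue [ 236   36   32   69 1626] [252.84132841  69.24538745] [[-0.67713373  0.49937787  0.045     ]]
scene blue [243 103  39  15 203] [261.8817734  110.29064039] [[-0.19457883  0.32315108  0.045     ]]
scene blue [231 200  42  27 727] [251.79367263 214.27510316] [[ 0.47755224 -0.04557109  0.045     ]]
scene blue [313 253  12  10  90] [318.27777778 257.45555556] [[0.75386691 0.05643283 0.045     ]]
side blue [257 199  35  38 685] [274.08175182 218.12262774] [[ 0.44804311 -0.01693656  0.045     ]]
```

View pics/crop.png

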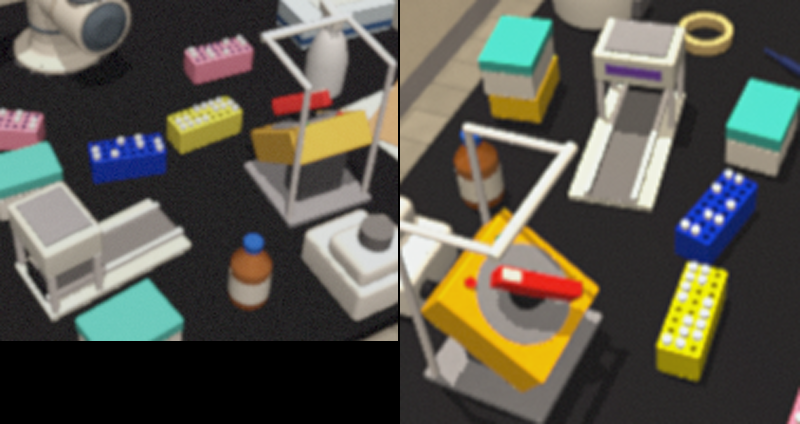

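The crop confirms the choice: the blue block with white caps at crop (128,157) left and (716,215) right is rack_blue. The dock's open end faces the isolator. The white mark on the handle points to the red dot, so it is off.

```bash
cat >> h.py <<'E'
def down(yaw): # tool z down, tool x at world yaw
    c,s=np.cos(yaw),np.sin(yaw); return np.array([[c,s,0],[s,-c,0],[0,0,-1.]])
def goal(p,Rm=None,st=None):
    st=st or r.read_state(); T=R.from_rotvec(st['tcp_rot']); G=R.from_matrix(Rm) if Rm is not None else T
    s=T.inv().apply(np.asarray(p)-st['tcp_pos'])/.2; w=(T.inv()*G).as_rotvec()/(2*np.pi)
    print('shift',np.round(s,4),'turn',np.round(w,4),'dist rows',round(np.linalg.norm(s)*.2/.0417,1),'turn rows',round(np.linalg.norm(w)*360/7.16,1))
E
python3 - <<'E'
from h import *
a=cam('scene');b=cam('side')
def A(x,y):return (185+x*210/398,130+y*180/341)
def B(x,y):return (140+(x-400)*.425,125+y*.4245)
for n,p,q in [('bar1',A(265,38),B(573,148)),('bar2',A(350,12),B(495,250)),('hMark',A(277,104),B(498,276)),('hEnd',A(328,99),B(580,290)),('post1',A(305,90),B(467,127)),('reag',A(253,240),B(468,138))]:
    print(n,*tri(a,p,b,q))
print('dock open corners',onz(b,[B(572,197),B(655,207)],.0))
print('hood top',onz(b,[B(597,22),B(685,25),B(597,68),B(685,75)],.153))
goal([.56,-.12,.33])
E
```

```text
bar1 [0.57337515 0.16656074 0.31061499] 0.005639493812863152
bar2 [0.58390945 0.33076112 0.31914867] 0.004426646521805121
hMark [0.61555893 0.22499194 0.16437499] 0.05173111566029544
hEnd [0.57103103 0.27272173 0.1613235 ] 0.06252642248030826
post1 [0.70900114 0.15727712 0.29583138] 0.0001312703463702676
reag [0.81021812 0.01719629 0.12389111] 0.002962632479240443
dock open corners [[ 0.67861993 -0.02715117  0.        ]
 [ 0.55147061 -0.04948991  0.        ]]
hood top [[ 0.7269411  -0.26692416  0.153     ]
 [ 0.59021085 -0.30580865  0.153     ]
 [ 0.68204929 -0.15724359  0.153     ]
 [ 0.55080141 -0.18513635  0.153     ]]
shift [ 2.5959 -1.7907 -0.4404] turn [0. 0. 0.] dist rows 15.3 turn rows 0.0
```

>>> arm_command --motion "1 -0.7 -0.2 0 0 0;1 -0.7 -0.2 0 0 0;1 -0.7 -0.2 0 0 0;1 -0.7 -0.2 0 0 0;1 -0.7 -0.2 0 0 0;1 -0.7 -0.2 0 0 0"

```text
clock: 0.6
tcp_pos: [0.2985, -0.4019, 0.2823]
tcp_rot: [-3.121, -0.352, -0.0]
wrist_force: [0.5, 0.0, 1.0]
opening: 0.0857
grasp_force: 0.0
```

>>> arm_command --motion "1 -0.7 -0.2 0 0 0;1 -0.7 -0.2 0 0 0;1 -0.7 -0.2 0 0 0;1 -0.7 -0.2 0 0 0;1 -0.7 -0.2 0 0 0;1 -0.7 -0.2 0 0 0;1 -0.7 -0.2 0 0 0"

```text
clock: 1.18
tcp_pos: [0.4648, -0.2178, 0.3228]
tcp_rot: [-3.119, -0.364, -0.004]
wrist_force: [0.1, -0.9, 0.7]
opening: 0.0857
grasp_force: 0.0
```

>>> arm_command --motion "0.6 -0.4 0 0 0 0;0.6 -0.4 0 0 0 0;0.6 -0.4 0 0 0 0;0.6 -0.4 0 0 0 0;0.6 -0.4 0 0 0 0;0.6 -0.4 0 0 0 0"

```text
clock: 1.68
tcp_pos: [0.5607, -0.1175, 0.3211]
tcp_rot: [-3.121, -0.355, 0.003]
wrist_force: [-0.7, -0.4, -0.3]
opening: 0.0856
grasp_force: 0.0
```

```bash
python3 - <<'E'
from h import *
st=r.read_state(); im=r.read_camera('wrist'); cv2.imwrite('pics/w1.png',im[:,:,::-1]); np.savez('w1.npz',p=st['tcp_pos'],q=st['tcp_rot'])
print(st['clock'],st['tcp_pos'],st['tcp_rot'])
E
```

```text
1.6833 [ 0.56066202 -0.1174948   0.32113141] [-3.12102122 -0.3553066   0.00345199]
```

View pics/w1.png

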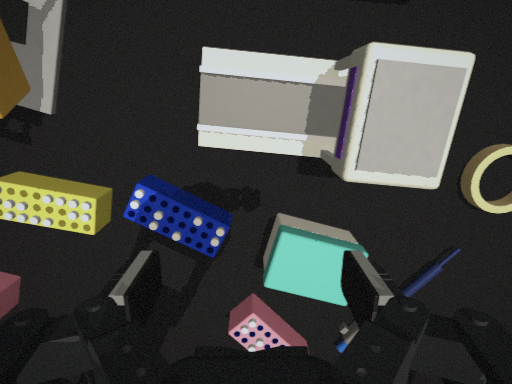

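The wrist view shows the blue rack at (178,215), the yellow rack at (55,203), and the dock lane (200–350, 50–155) with its open end at column 200. The hood mouth is at column ~350. The teal tip box at (315,262) is near the rack.

```bash
python3 - <<'E'
from h import *
im=cv2.imread('pics/w1.png')[:,:,::-1].copy(); d=np.load('w1.npz'); c=cam('wrist',dict(tcp_pos=d['p'],tcp_rot=d['q']))
print('cam',c[1])
cv2.imwrite('pics/w1d.png',cv2.resize(im[35:195,190:450],None,fx=3,fy=3,interpolation=cv2.INTER_CUBIC)[:,:,::-1])
m=cv2.inRange(hsv(im),(108,130,40),(130,255,255)); m[:165]=0;m[265:]=0;m[:,:110]=0;m[:,240:]=0
m=cv2.morphologyEx(m,cv2.MORPH_OPEN,np.ones((3,3)))
ct=max(cv2.findContours(m,0,1)[0],key=cv2.contourArea)[:,0]
hull=cv2.convexHull(ct)[:,0]; ap=cv2.approxPolyDP(hull[:,None],3,True)[:,0]; print('poly',ap.tolist())
for z in(.055,0):print(z,np.round(onz(c,ap,z)[:,:2],4).tolist())
print('z column profiles')
for col in(215,240,280): print(col,[int(x) for x in im[40:165:1,col].mean(-1)])
E
```

```text
cam [ 0.63377238 -0.10035648  0.45191042]
poly [[136, 183], [153, 175], [231, 213], [229, 230], [216, 254], [211, 257], [124, 217]]
0.055 [[0.4956, 0.0245], [0.5116, 0.0039], [0.4825, -0.1071], [0.4572, -0.1096], [0.4166, -0.0992], [0.4103, -0.0931], [0.4436, 0.0348]]
0 [[0.4765, 0.0418], [0.4946, 0.0184], [0.4616, -0.1081], [0.4328, -0.1109], [0.3866, -0.099], [0.3794, -0.0921], [0.4173, 0.0536]]
z column profiles
215 [33, 34, 33, 31, 36, 32, 37, 91, 208, 212, 214, 213, 213, 214, 214, 213, 213, 214, 213, 214, 213, 213, 214, 213, 213, 214, 213, 216, 216, 216, 215, 216, 214, 178, 96, 101, 107, 149, 149, 148, 148, 149, 147, 146, 146, 147, 149, 149, 149, 149, 148, 149, 147, 147, 148, 148, 147, 148, 148, 148, 150, 149, 149, 147, 148, 145, 148, 146, 146, 147, 150, 146, 146, 148, 146, 149, 147, 146, 148, 145, 146, 148, 147, 148, 145, 154, 218, 219, 218, 217, 218, 215, 173, 213, 212, 213, 212, 212, 213, 213, 213, 214, 214, 214, 214, 213, 212, 187, 34, 33, 34, 35, 38, 38, 36, 30, 33, 36, 39, 35, 34, 37, 35, 34, 37]
240 [31, 32, 32, 38, 35, 29, 36, 28, 35, 35, 102, 210, 213, 213, 211, 212, 21
[... 430 characters left out ...]
, 213, 214, 214, 214, 214, 214, 204, 37, 36, 30, 36, 38, 30, 38, 30, 32, 34, 33, 33, 30, 33, 34]
280 [29, 31, 30, 35, 29, 29, 36, 31, 33, 33, 30, 31, 38, 33, 91, 209, 211, 211, 213, 211, 211, 212, 213, 212, 211, 212, 212, 211, 213, 213, 214, 212, 214, 214, 216, 216, 215, 216, 216, 211, 128, 100, 107, 151, 152, 152, 152, 152, 153, 150, 150, 152, 149, 152, 150, 150, 151, 151, 152, 151, 152, 151, 151, 151, 151, 151, 149, 149, 150, 151, 150, 151, 149, 149, 150, 150, 150, 150, 149, 150, 151, 151, 149, 150, 151, 151, 149, 147, 148, 148, 146, 141, 201, 217, 218, 219, 219, 215, 186, 214, 215, 215, 215, 215, 215, 214, 215, 215, 214, 215, 215, 216, 215, 199, 35, 32, 39, 32, 34, 36, 33, 34, 35, 40, 32]
```

View pics/w1d.png

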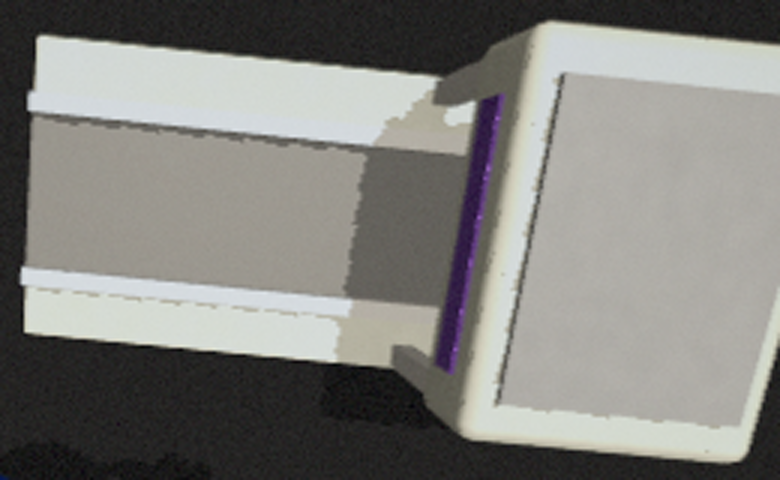

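```bash
python3 - <<'E'
from h import *
d=np.load('w1.npz'); c=cam('wrist',dict(tcp_pos=d['p'],tcp_rot=d['q']))
far=onz(c,[(215,73.3),(240,76.2),(280,80.2)],.024); near=onz(c,[(215,125.6),(240,127.8),(280,131.7)],.024)
ends=onz(c,[(199.3,69),(197.3,127)],.024)
print(far[:,:2],near[:,:2],ends[:,:2])
def fit(P):
    v=cv2.fitLine(P[:,:2].astype(np.float32),2,0,.01,.01).ravel(); s=-np.sign(v[1]); return v[:2]*s,v[2:]
a,pa=fit(far);b,pb=fit(near);print('dirs',np.degrees(np.arctan2(a[1],a[0])),np.degrees(np.arctan2(b[1],b[0])))
# hood lower edge corner check by front purple strip later
x=(a+b);x/=np.linalg.norm(x);y=np.array([-x[1],x[0]])
print('width',(pa-pb)@y); mid=((pa+pb)/2)@y
s=np.mean(ends[:,:2]@x)+.255; print('ends x',ends[:,:2]@x,'stop',x*s+y*mid,'x dir',x, 'yaw back',np.degrees(np.arctan2(-x[1],-x[0])))
m=lambda q:(x*(s+q)+y*mid)
for q in(-.255,-.07,-.087,-.18):print(q,m(q))
# hood top corners check z=.153
H=onz(c,[(190+545/3,35+22/3),(190+465/3,35+438/3),(190+745/3,35+462/3)],.153)[:,:2]; print('hood top in lane',[( (h-x*s-y*mid)@x,(h-x*s-y*mid)@y) for h in H])
im=cv2.imread('pics/w1.png')[:,:,::-1].copy()
# teal lid
mk=cv2.inRange(hsv(im),(78,90,80),(95,255,255));ct=max(cv2.findContours(mk,0,1)[0],key=cv2.contourArea);print('lid',onz(c,cv2.boxPoints(cv2.minAreaRect(ct)),.081)[:,:2].tolist())
mk=cv2.inRange(hsv(im),(22,120,80),(33,255,255));mk[:160]=0;ct=max(cv2.findContours(mk,0,1)[0],key=cv2.contourArea);print('yel',onz(c,cv2.boxPoints(cv2.minAreaRect(ct)),.055)[:,:2].tolist())
# rack blue caps axis in this view
goal([.452,-.038,.20],down(np.radians(75.4)))
E
```

```text
[[ 0.65404974 -0.04784918]
 [ 0.65789451 -0.08001314]
 [ 0.66484164 -0.13161913]] [[ 0.58923028 -0.06050379]
 [ 0.59400175 -0.09408745]
 [ 0.6011835  -0.14822994]] [[ 0.65456749 -0.02720829]
 [ 0.58200303 -0.03749332]]
dirs -82.62848 -82.260124
width 0.06546628
ends x [0.11304103 0.11369527] stop [ 0.65224948 -0.28507915] x dir [ 0.13148984 -0.9913175 ] yaw back 97.55569
-0.255 [ 0.61871957 -0.03229319]
-0.07 [ 0.64304519 -0.21568693]
-0.087 [ 0.64080987 -0.19883453]
-0.18 [ 0.62858131 -0.106642  ]
hood top in lane [(np.float64(-0.08494254864292398), np.float64(0.06316829120798068)), (np.float64(-0.08495463538981411), np.float64(-0.06283384761091797)), (np.float64(0.009864080597478349), np.float64(-0.062076163253629184))]
lid [[0.39703984298263495, -0.16914943920929015], [0.4920938657522242, -0.1675035766077218], [0.48686587919652746, -0.29622742479649766], [0.3888850280854324, -0.30707166057465873]]
yel [[0.4023722408940626, 0.21036459433980584], [0.4763852373483154, 0.19818091240548533], [0.4827563079936806, 0.05127263365071866], [0.4075617824306649, 0.05605516070480557]]
shift [-0.4366 -0.5123  0.6091] turn [-1.000e-04  2.000e-04 -1.736e-01] dist rows 4.4 turn rows 8.7
```

>>> arm_command --motion "-0.4366 -0.5123 0.6 0 0 -0.1736;-0.4366 -0.5123 0.6 0 0 -0.1736;-0.4366 -0.5123 0.6 0 0 -0.1736;-0.4366 -0.5123 0.6 0 0 -0.1736;-0.4366 -0.5123 0.6 0 0 -0.1736;-0.4366 -0.5123 0.6 0 0 -0.1736;-0.4366 -0.5123 0.6 0 0 -0.1736;-0.4366 -0.5123 0.6 0 0 -0.1736;-0.4366 -0.5123 0.6 0 0 -0.1736;-0.4366 -0.5123 0.6 0 0 -0.1736" --claw 1

```text
clock: 2.57
tcp_pos: [0.4518, -0.039, 0.2026]
tcp_rot: [2.485, 1.921, 0.0]
wrist_force: [-0.0, 0.9, 0.6]
opening: 0.0853
grasp_force: 0.0
```

```bash
python3 - <<'E'
from h import *
st=r.read_state(); im=r.read_camera('wrist'); cv2.imwrite('pics/w2.png',im[:,:,::-1]); c=cam('wrist',st)
print(st['clock'],st['tcp_pos'],st['tcp_rot'],st['opening'])
m=cv2.inRange(hsv(im),(108,130,40),(130,255,255));m=cv2.morphologyEx(m,cv2.MORPH_OPEN,np.ones((3,3)))
ct=max(cv2.findContours(m,0,1)[0],key=cv2.contourArea); ap=cv2.approxPolyDP(cv2.convexHull(ct),4,True)[:,0]
print(ap.tolist());
for z in(.055,0):print(z,np.round(onz(c,ap,z)[:,:2],4).tolist())
goal([.452,-.038,.030],down(np.radians(75.4)))
E
```

```text
2.5667 [ 0.45177336 -0.03895116  0.20259581] [2.48451429e+00 1.92125756e+00 4.37027570e-04] 0.08534552621400028
[[281, 103], [279, 246], [224, 247], [220, 104]]
0.055 [[0.4947, 0.0251], [0.4624, -0.107], [0.4093, -0.0943], [0.4435, 0.0375]]
0 [[0.4996, 0.0232], [0.4609, -0.1349], [0.3973, -0.1197], [0.4383, 0.0381]]
shift [ 0.0043 -0.0011  0.8629] turn [ 0.0001  0.     -0.0007] dist rows 4.1 turn rows 0.0
```

View pics/w2.png

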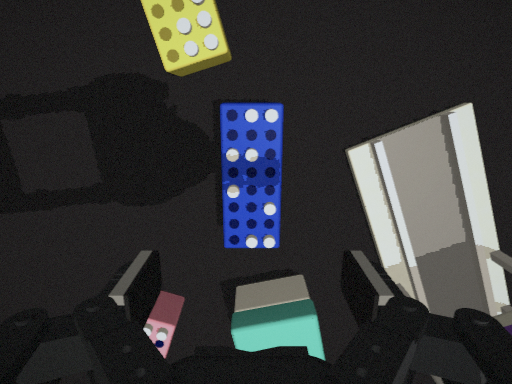

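The blue rack is centred at pixel (251,175), aligned with the tool, and the tip box at (278,320) clears the fingers.

>>> arm_command --motion "0.01 0 0.86 0 0 0;0.01 0 0.86 0 0 0;0.01 0 0.86 0 0 0;0.01 0 0.86 0 0 0;0.01 0 0.86 0 0 0;0.01 0 0.86 0 0 0"

```text
clock: 3.12
tcp_pos: [0.4506, -0.0359, 0.0278]
tcp_rot: [-2.485, -1.914, 0.007]
wrist_force: [0.9, 0.3, 0.3]
opening: 0.0858
grasp_force: 0.0
```

>>> arm_command --motion "0 0 0 0 0 0;0 0 0 0 0 0;0 0 0 0 0 0;0 0 0 0 0 0;0 0 0 0 0 0;0 0 0 0 0 0;0 0 0 0 0 0;0 0 0 0 0 0" --claw 0.3

```text
clock: 3.78
tcp_pos: [0.4553, -0.0362, 0.0343]
tcp_rot: [2.483, 1.917, 0.007]
wrist_force: [0.1, -0.4, 7.2]
opening: 0.0552
grasp_force: 65.6
```

>>> arm_command --motion "0 0 -0.3 0 0 0;0 0 -0.6 0 0 0;0 0 -0.6 0 0 0;0 0 -0.6 0 0 0;0 0 -0.6 0 0 0"

```text
clock: 4.2
tcp_pos: [0.4549, -0.036, 0.1549]
tcp_rot: [2.481, 1.917, 0.009]
wrist_force: [1.2, 0.1, -2.0]
opening: 0.0551
grasp_force: 65.2
```

```bash
python3 - <<'E'
from h import *
goal([.6286,-.1066,.145],down(np.radians(97.56)))
E
```

```text
shift [-0.1221  0.9291  0.0574] turn [ 0.0014  0.0001 -0.0617] dist rows 4.5 turn rows 3.1
```

>>> arm_command --motion "-0.1 0.92 0 0 0 -0.0617;-0.1 0.92 0 0 0 -0.0617;-0.1 0.92 0 0 0 -0.0617;-0.1 0.92 0 0 0 -0.0617;-0.1 0.92 0 0 0 -0.0617;-0.1 0.92 0 0 0 -0.0617;-0.1 0.92 0 0 0 -0.0617;-0.1 0.92 0 0 0 -0.0617"

```text
clock: 4.87
tcp_pos: [0.6251, -0.1012, 0.1491]
tcp_rot: [-2.068, -2.362, 0.002]
wrist_force: [0.5, -0.4, -1.4]
opening: 0.055
grasp_force: 65.1
```

```bash
python3 - <<'E'
from h import *
st=r.read_state(); im=r.read_camera('wrist'); cv2.imwrite('pics/w3.png',im[:,:,::-1]); c=cam('wrist',st)
print(st['clock'],st['tcp_pos'],np.degrees(np.arctan2(*R.from_rotvec(st['tcp_rot']).as_matrix()[[1,0],0])))
m=cv2.inRange(hsv(im),(108,130,40),(130,255,255));m=cv2.morphologyEx(m,cv2.MORPH_OPEN,np.ones((3,3)))
ct=max(cv2.findContours(m,0,1)[0],key=cv2.contourArea); P=cv2.convexHull(ct)[:,0]
x=np.array([.13149,-.99132]);y=np.array([.99132,.13149]);s=np.array([.65225,-.28508])
z=st['tcp_pos'][2]-.0343+.055
W=onz(c,P,z)[:,:2]-s; print('rack top hull x',(W@x).min(),(W@x).max(),'y',(W@y).min(),(W@y).max())
rect=cv2.minAreaRect(W.astype(np.float32));print(rect)
goal([.6280,-.1016,.050],down(np.radians(97.56)))
E
```

```text
4.8667 [ 0.62508979 -0.10118778  0.14908229] 97.58538655363421
rack top hull x -0.2575669216168882 -0.15339633561836094 y -0.03058519509675794 0.02391832201014145
((-0.03029707446694374, 0.20330514013767242), (0.05440198630094528, 0.10409379750490189), 7.7270917892456055)
shift [-0.0048  0.0149  0.499 ] turn [-0.0002 -0.0001  0.0001] dist rows 2.4 turn rows 0.0
```

View pics/w3.png

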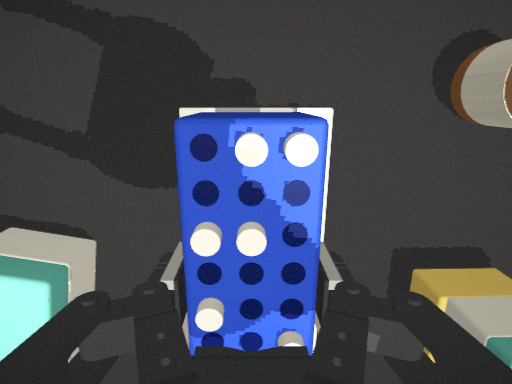

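The held rack is centred over the lane, 3 mm off sideways, with its tail at lane x = -0.258. I correct the sideways error while lowering.

>>> arm_command --motion "-0.005 0.016 0.02 0 0 0;-0.005 0.016 0.2 0 0 0;-0.005 0.016 0.35 0 0 0;-0.005 0.016 0.47 0 0 0;-0.005 0.016 0.47 0 0 0;-0.005 0.016 0.49 0 0 0;-0.005 0.016 0.5 0 0 0;-0.005 0.016 0.51 0 0 0;-0.005 0.016 0.515 0 0 0;-0.005 0.016 0.515 0 0 0"

```text
clock: 5.75
tcp_pos: [0.6299, -0.1022, 0.0487]
tcp_rot: [2.068, 2.362, 0.002]
wrist_force: [0.0, 0.4, -2.0]
opening: 0.0552
grasp_force: 65.1
```

>>> arm_command --motion "0 -0.008 0.005 0 0 0;0 -0.008 0.01 0 0 0;0 -0.008 0.015 0 0 0;0 -0.008 0.018 0 0 0;0 -0.008 0.018 0 0 0"

```text
clock: 6.17
tcp_pos: [0.6279, -0.1025, 0.0463]
tcp_rot: [2.069, 2.362, 0.001]
wrist_force: [-5.6, 0.6, 8.6]
opening: 0.055
grasp_force: 66.4
```

>>> arm_command --motion "0 0 0 0 0 0;0 0 0 0 0 0;0 0 0 0 0 0;0 0 0 0 0 0;0 0 0 0 0 0;0 0 0 0 0 0" --claw 0.9

```text
clock: 6.67
tcp_pos: [0.6276, -0.1023, 0.0434]
tcp_rot: [-2.069, -2.363, 0.0]
wrist_force: [0.8, 0.3, 0.4]
opening: 0.077
grasp_force: 0.0
```

>>> arm_command --motion "0 0 -0.3 0 0 0;0 0 -0.5 0 0 0;0.3 0 -0.5 0 0 0;0.6 0 -0.5 0 0 0;0.6 0 -0.5 0 0 0;0.6 0 -0.5 0 0 0"

```text
clock: 7.17
tcp_pos: [0.6114, 0.023, 0.1452]
tcp_rot: [-2.062, -2.369, -0.006]
wrist_force: [0.4, -0.1, -1.0]
opening: 0.0768
grasp_force: 0.0
```

```bash
cat >> h.py <<'E'
LX=np.array([.13149,-.99132]);LY=np.array([.99132,.13149]);LS=np.array([.65225,-.28508])
def lane(q,y=0,z=0): return np.r_[LS+LX*q+LY*y,.012+z]
E
python3 - <<'E'
from h import *
st=r.read_state(); im=r.read_camera('wrist'); cv2.imwrite('pics/w4.png',im[:,:,::-1]); c=cam('wrist',st)
print(st['clock'],st['tcp_pos'],st['opening'])
m=cv2.inRange(hsv(im),(108,130,40),(130,255,255));m=cv2.morphologyEx(m,cv2.MORPH_OPEN,np.ones((3,3)))
ct=max(cv2.findContours(m,0,1)[0],key=cv2.contourArea); P=cv2.convexHull(ct)[:,0]
print(cv2.approxPolyDP(P[:,None],4,True)[:,0].tolist())
W=onz(c,P,.067)[:,:2]-LS; print('x',(W@LX).min(),(W@LX).max(),'y',(W@LY).min(),(W@LY).max()); print(cv2.minAreaRect(W.astype(np.float32)))
goal(lane(-.285,0,.12),down(np.radians(97.56)))
goal(lane(-.285,0,.030),down(np.radians(97.56)))
E
```

```text
7.1667 [0.61141335 0.02304823 0.14516178] 0.07682304605261837
[[277, 249], [285, 280], [282, 346], [255, 351], [217, 346], [215, 280], [221, 251]]
x -0.2804561157447936 -0.18625290412412 y -0.027848930201705764 0.026600471374634244
((-0.03131232410669327, 0.2312334030866623), (0.054403357207775116, 0.09417348355054855), 7.629207611083984)
shift [-1.146e-01 -1.000e-04  6.230e-02] turn [ 0.0002 -0.0001  0.0009] dist rows 0.6 turn rows 0.0
shift [-0.1149 -0.0007  0.5123] turn [ 0.0002 -0.0001  0.0009] dist rows 2.5 turn rows 0.0
```

View pics/w4.png

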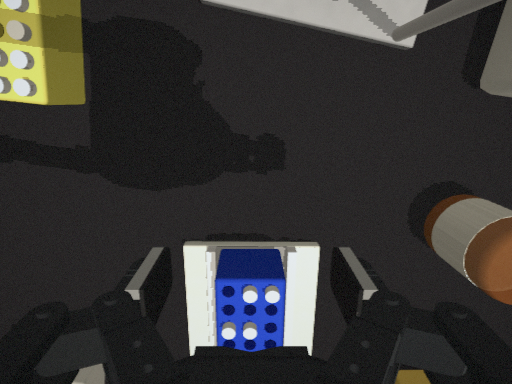

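The rack stands in the lane between the rails, centred at y≈0, with its top tail edge at row 280. Next I close the fingers partly and go down behind the tail.

>>> arm_command --motion "-0.11 0 0 0 0 0;-0.11 0 0 0 0 0;-0.11 0 0 0 0 0;-0.11 0 0.2 0 0 0;-0.11 0 0.4 0 0 0;-0.11 0 0.51 0 0 0;-0.11 0 0.51 0 0 0;-0.11 0 0.51 0 0 0" --claw 0.2

```text
clock: 7.88
tcp_pos: [0.6137, -0.0054, 0.0402]
tcp_rot: [-2.068, -2.361, 0.004]
wrist_force: [0.4, -0.2, 0.6]
opening: 0.0172
grasp_force: 0.0
```

>>> arm_command --motion "-0.05 0 0 0 0 0;-0.1 0 0 0 0 0;-0.15 0 0 0 0 0;-0.2 0 0 0 0 0;-0.25 0 0 0 0 0;-0.3 0 0 0 0 0;-0.35 0 0 0 0 0;-0.4 0 0 0 0 0;-0.45 0 0 0 0 0;-0.5 0 0 0 0 0"

```text
clock: 8.72
tcp_pos: [0.6279, -0.1053, 0.0416]
tcp_rot: [-2.069, -2.363, 0.0]
wrist_force: [-0.0, 2.8, 1.9]
opening: 0.0174
grasp_force: 1.3
```

```bash
cat > s.py <<'E'
from h import *
st=r.read_state(); w=st['tcp_pos'][:2]-LS; print(st['clock'],'lane TCP',w@LX,w@LY,st['tcp_pos'][2],'F',st['wrist_force'],st['opening'])
E
python3 s.py
```

```text
8.7167 lane TCP -0.18141228017817912 -0.0004685171949181631 0.04155954589396814 F [-0.04895211  2.83178728  1.92465386] 0.017412254040215507
```

>>> arm_command --motion "-0.02 0 0 0 0 0;-0.04 0 0 0 0 0;-0.06 0 0 0 0 0;-0.08 0 0 0 0 0;-0.09 0 0 0 0 0;-0.1 0 0 0 0 0;-0.11 0 0 0 0 0;-0.12 0 0 0 0 0;-0.125 0 0 0 0 0;-0.13 0 0 0 0 0"

```text
clock: 9.55
tcp_pos: [0.6313, -0.1302, 0.0415]
tcp_rot: [-2.07, -2.363, 0.0]
wrist_force: [-0.1, 0.4, 0.3]
opening: 0.0172
grasp_force: 0.6
```

```bash
python3 s.py
```

```text
9.55 lane TCP -0.1563038099510059 -0.00042334900625347685 0.04149829176561212 F [-0.06421512  0.36907149  0.25989722] 0.01724983291344712
```

>>> arm_command --motion "-0.005 0 0 0 0 0;-0.01 0 0 0 0 0;-0.015 0 0 0 0 0;-0.02 0 0 0 0 0"

```text
clock: 9.88
tcp_pos: [0.6318, -0.1342, 0.0415]
tcp_rot: [-2.069, -2.363, 0.0]
wrist_force: [-0.1, 0.9, 0.1]
opening: 0.0169
grasp_force: 0.4
```

```bash
python3 s.py
```

```text
9.8833 lane TCP -0.15229446306667294 -0.00041609182649933116 0.041506247904503996 F [-0.14727314  0.88829963  0.09975043] 0.016944909165647927
```

Next I feel for the stop in 1–2 mm steps.

>>> arm_command --motion "-0.005 0 0 0 0 0;-0.005 0 0 0 0 0;-0.01 0 0 0 0 0;-0.01 0 0 0 0 0"

```text
clock: 10.22
tcp_pos: [0.632, -0.1352, 0.0416]
tcp_rot: [-2.068, -2.363, -0.001]
wrist_force: [-0.1, 3.5, 0.1]
opening: 0.0168
grasp_force: 2.3
```

>>> arm_command --motion "-0.005 0 0 0 0 0;-0.005 0 0 0 0 0;-0.01 0 0 0 0 0;-0.01 0 0 0 0 0"

```text
clock: 10.55
tcp_pos: [0.6321, -0.1352, 0.0417]
tcp_rot: [-2.065, -2.362, -0.004]
wrist_force: [-3.0, 11.6, 2.4]
opening: 0.0169
grasp_force: 5.6
```

>>> arm_command --motion "-0.005 0 0 0 0 0;-0.005 0 0 0 0 0;-0.01 0 0 0 0 0;-0.01 0 0 0 0 0"

```text
clock: 10.88
tcp_pos: [0.6321, -0.1352, 0.0417]
tcp_rot: [-2.062, -2.361, -0.007]
wrist_force: [-5.6, 16.7, 3.9]
opening: 0.017
grasp_force: 8.8
```

The force rises at TCP lane x = -0.151, which matches home. Back off, verify, and triangulate the handle.

>>> arm_command --motion "0.2 0 0 0 0 0;0.4 0 0 0 0 0;0.4 0 -0.2 0 0 0;0.4 0 -0.4 0 0 0;0.4 0 -0.5 0 0 0;0.4 0 -0.5 0 0 0;0.4 0 -0.5 0 0 0"

```text
clock: 11.47
tcp_pos: [0.6232, -0.0612, 0.1443]
tcp_rot: [2.067, 2.36, 0.003]
wrist_force: [-0.8, -0.1, -1.2]
opening: 0.0174
grasp_force: 0.0
```

```bash
python3 - <<'E'
from h import *
st=r.read_state(); im=r.read_camera('wrist'); c=cam('wrist',st); print(st['clock'],st['tcp_pos'])
m=cv2.inRange(hsv(im),(108,130,40),(130,255,255));m=cv2.morphologyEx(m,cv2.MORPH_OPEN,np.ones((3,3)))
ct=max(cv2.findContours(m,0,1)[0],key=cv2.contourArea)[:,0]
ap=cv2.approxPolyDP(cv2.convexHull(ct),3,True)[:,0];print(ap.tolist())
for z in(.012,.067):
  W=onz(c,ap,z)[:,:2]-LS;print(z,np.round(np.c_[W@LX,W@LY],4).tolist())
cv2.imwrite('pics/w5.png',im[:,:,::-1])
A,B=cam('scene'),cam('side')
sc,si=r.read_camera('scene'),r.read_camera('side');cv2.imwrite('pics/sc5.png',sc[:,:,::-1]);cv2.imwrite('pics/si5.png',si[:,:,::-1])
def red(im,box):
    h=hsv(im);m=cv2.inRange(h,(0,150,110),(6,255,255))|cv2.inRange(h,(174,150,110),(180,255,255))
    x0,y0,x1,y1=box;k=np.zeros_like(m);k[y0:y1,x0:x1]=m[y0:y1,x0:x1]
    n,l,s,ce=cv2.connectedComponentsWithStats(k);j=1+np.argmax(s[1:,4]);pts=np.argwhere(l==j)[:,::-1];print(s[j],ce[j],cv2.boxPoints(cv2.minAreaRect(pts.astype(np.float32))).tolist());return ce[j]
a=red(sc,(315,165,375,200));b=red(si,(170,220,235,265)); print(tri(A,a,B,b))
E
```

```text
11.4667 [ 0.62324236 -0.06119873  0.14429033]
[[267, 275], [278, 346], [255, 351], [223, 346], [234, 276]]
0.012 [[-0.1392, 0.0164], [-0.0543, 0.0294], [-0.0479, 0.0053], [-0.0545, -0.0283], [-0.1381, -0.0155]]
0.067 [[-0.1732, 0.0129], [-0.106, 0.0231], [-0.101, 0.004], [-0.1062, -0.0225], [-0.1723, -0.0124]]
[329 179  16  12 138] [336.42753623 184.42753623] [[327.76922607421875, 181.84617614746094], [343.923095703125, 178.6154022216797], [345.65386962890625, 187.2692413330078], [329.5, 190.50001525878906]]
[179 238  38  15 294] [198.71428571 245.70068027] [[177.923095703125, 246.38462829589844], [179.84616088867188, 236.7692413330078], [216.9615478515625, 244.1923065185547], [215.03848266601562, 253.8076934814453]]
(array([0.58746647, 0.23479105, 0.1526973 ]), np.float64(0.013271212922843435))
```

The visible tail bottom edge is at lane x = -0.139, so the rack is home (centre ≈ -0.069). Next, the isolator's heading and the obstacles around it.

```bash
python3 - <<'E'
from h import *
st={'tcp_pos':np.array([0.61141335,0.02304823,0.14516178]),'tcp_rot':np.array([-2.062,-2.369,-.006])}
P=onz(cam('wrist',st),[(215,4),(300,22),(400,43)],.012);print('plate -y edge',P[:,:2],np.degrees(np.arctan2(*(P[2]-P[0])[[1,0]])))
A,B=cam('scene'),cam('side')
print('spray',onz(B,[(235,365)],.02),'top',tri(A,(357,143),B,(225,325)))
# handle: side-view ray of bar centre vs. assumed heights
print('handle',onz(B,[(198.7,245.7)],.15),onz(B,[(198.7,245.7)],.17))
az=np.radians(4); g=np.array([.588,.24,.155])
n=np.array([-np.sin(np.radians(38))*np.cos(az),-np.sin(np.radians(38))*np.sin(az),np.cos(np.radians(38))])
print(n)
E
```

```text
plate -y edge [[0.56443353 0.16273773]
 [0.62988299 0.15973286]
 [0.70953589 0.15619531]] -2.581623332930246
spray [[0.40575235 0.46149464 0.02      ]] top (array([0.42811685, 0.43286761, 0.17145804]), np.float64(0.01183207021001372))
handle [[0.59464288 0.24046899 0.15      ]] [[0.58631962 0.25371052 0.17      ]]
[-0.61416175 -0.04294637  0.78801075]
```

```bash
python3 - <<'E'
import cv2,numpy as np
a=cv2.resize(cv2.imread('pics/si5.png')[160:300,140:270],(520,560),interpolation=cv2.INTER_CUBIC)
b=cv2.resize(cv2.imread('pics/sc5.png')[120:260,310:380],(280,560),interpolation=cv2.INTER_CUBIC)
cv2.imwrite('pics/iso.png',np.hstack([a,b]))
E
```

```text
(no output)
```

View pics/iso.png

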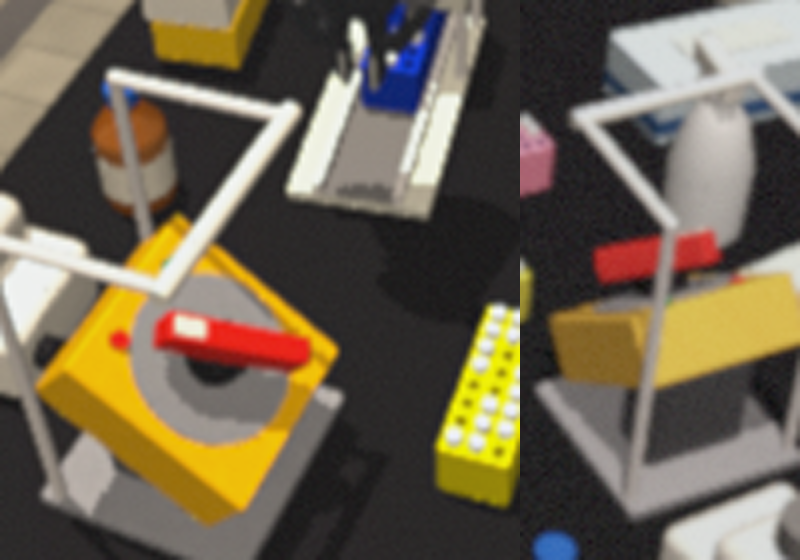

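The isolator crop shows the red bar centre at side pixel (198.8,245) and scene pixel (344.5,184), with the white mark at the upper-left end near the red dot. The lamp frame corners are at side (214,186) and (180,232.5), scene (324.5,149.5) and (369,139.5).

```bash
cat >> h.py <<'E'
def hand(az,bar): # tool frame at handle: az heading of axis (deg, rel. to -x), bar = angle of white mark right of up-slope (deg); tool x = minus mark direction
    a=np.radians(az);t=np.radians(38)
    hdir=np.array([-np.cos(a),-np.sin(a),0]); n=np.sin(t)*hdir+np.cos(t)*np.array([0,0,1.])
    up=-np.cos(t)*hdir+np.sin(t)*np.array([0,0,1.]); right=np.cross(up,n)
    b=np.radians(bar); mk=np.cos(b)*up+np.sin(b)*right
    x=-mk; z=-n; return np.c_[x,np.cross(z,x),z],n,up,right
E
python3 - <<'E'
from h import *
A,B=cam('scene'),cam('side')
g=tri(A,(344.5,184.2),B,(198.75,245.2));print('grip',g)
b1,e1=tri(A,(324.5,149.5),B,(214.2,186.3));b2,e2=tri(A,(368.8,139.5),B,(180,232.5));print(b1,b2,e1,e2,np.linalg.norm(b2-b1),'az',np.degrees(np.arctan2(*(b2-b1)[[0,1]])))
Rm,n,up,right=hand(-2.6,-30);print('n',n,'right',right)
print('bar rel to grip: n',((b1+b2)/2-g[0])@n,'up',((b1+b2)/2-g[0])@up,'right',((b1+b2)/2-g[0])@right)
print(proj(B,[g[0]-.055*Rm[:,0],g[0]+.055*Rm[:,0]]),proj(A,[g[0]-.055*Rm[:,0],g[0]+.055*Rm[:,0]]))
print('view',g[0]+.14*n)
goal([.47,.06,.30],Rm)
E
```

```text
grip (array([0.59384912, 0.24756003, 0.15895262]), np.float64(0.005029426258717952))
[0.57304175 0.16433253 0.31363636] [0.58712632 0.32751824 0.30962557] 0.0068885439242182805 0.0033522099795776864 0.163841499331139 az 4.932976954736645
n [-0.61502769  0.02792824  0.78801075] right [-4.53629881e-02 -9.98970570e-01  3.46944695e-18]
bar rel to grip: n 0.12873243182572067 up 0.0832207366925811 right 0.0022573879356716244
[[179.18465867 242.51399639]
 [214.92073192 248.7907205 ]] [[357.77307843 181.17482163]
 [329.95064293 186.40531184]]
view [0.50774525 0.25146998 0.26927413]
shift [ 0.6994 -0.673  -0.7997] turn [-0.0521 -0.112  -0.2922] dist rows 6.0 turn rows 15.9
```

>>> arm_command --motion "0.1 -0.2 -0.5 0 0 0;0.4 -0.4 -0.8 -0.0521 -0.112 -0.2922;0.7 -0.67 -0.8 -0.0521 -0.112 -0.2922;0.7 -0.67 -0.8 -0.0521 -0.112 -0.2922;0.7 -0.67 -0.8 -0.0521 -0.112 -0.2922;0.7 -0.67 -0.8 -0.0521 -0.112 -0.2922;0.7 -0.67 -0.8 -0.0521 -0.112 -0.2922;0.7 -0.67 -0.8 -0.0521 -0.112 -0.2922;0.7 -0.67 -0.8 -0.0521 -0.112 -0.2922;0.7 -0.67 -0.8 -0.0521 -0.112 -0.2922"

```text
clock: 12.45
tcp_pos: [0.4706, 0.0608, 0.3001]
tcp_rot: [0.515, 2.686, -0.165]
wrist_force: [-0.6, -0.2, -0.6]
opening: 0.0171
grasp_force: 0.0
```

```bash
python3 - <<'E'
from h import *
st=r.read_state();print(st['tcp_pos'],st['joints'],st['clock'])
Rm,n,up,right=hand(-2.6,-30)
goal([.47,.06,.30],Rm)
E
```

```text
[0.47055657 0.0608087  0.30014827] [ 0.24373349 -0.51480823  1.70081566 -0.27240364  1.63050541 -1.0093956 ] 12.45
shift [ 0.0013 -0.0048  0.0004] turn [-0.0225 -0.0483 -0.1261] dist rows 0.0 turn rows 6.9
```

>>> arm_command --motion "0 0 0 -0.0225 -0.0483 -0.1261;0 0 0 -0.0225 -0.0483 -0.1261;0 0 0 -0.0225 -0.0483 -0.1261;0 0 0 -0.0225 -0.0483 -0.1261;0 0 0 -0.0225 -0.0483 -0.1261;0 0 0 -0.0225 -0.0483 -0.1261;0 0 0 -0.0225 -0.0483 -0.1261;0 0 0 -0.0225 -0.0483 -0.1261" --claw 0.6

```text
clock: 13.12
tcp_pos: [0.4703, 0.0596, 0.2994]
tcp_rot: [-0.585, 2.426, -0.242]
wrist_force: [-0.6, -0.1, 0.3]
opening: 0.051
grasp_force: 0.0
```

```bash
python3 - <<'E'
from h import *
st=r.read_state();print(st['tcp_pos'],st['joints'],st['clock'])
Rm,n,up,right=hand(-2.6,-30); g=np.array([.5938,.2476,.159])
goal(g+.14*n,Rm)
E
```

```text
[0.47031904 0.05956244 0.29936556] [ 0.13072704 -0.82063041  1.95527156 -0.11284255  1.35374864 -1.92637397] 13.1167
shift [-0.4981  0.8299  0.2043] turn [-0.0002 -0.0003 -0.0007] dist rows 4.7 turn rows 0.0
```

>>> arm_command --motion "-0.5 0.83 0.2 0 0 0;-0.5 0.83 0.2 0 0 0;-0.5 0.83 0.2 0 0 0;-0.5 0.83 0.2 0 0 0;-0.5 0.83 0.2 0 0 0;-0.5 0.83 0.2 0 0 0;-0.5 0.83 0.2 0 0 0"

```text
clock: 13.7
tcp_pos: [0.508, 0.2542, 0.2696]
tcp_rot: [-0.583, 2.429, -0.243]
wrist_force: [0.1, -0.5, 0.4]
opening: 0.0511
grasp_force: 0.0
```

```bash
python3 - <<'E'
from h import *
st=r.read_state();im=r.read_camera('wrist');cv2.imwrite('pics/w6.png',im[:,:,::-1]);np.savez('w6.npz',p=st['tcp_pos'],q=st['tcp_rot'])
print(st['tcp_pos'],st['joints'],st['clock'])
Rm,n,up,right=hand(-2.6,-30); g=np.array([.5938,.2476,.159]); c=cam('wrist',st)
print('pred top corners',np.round(proj(c,[g+.014*n+i*.055*Rm[:,0]+j*.011*Rm[:,1] for i,j in((-1,-1),(-1,1),(1,1),(1,-1))]),1).tolist())
h=hsv(im);m=cv2.inRange(h,(0,150,90),(6,255,255))|cv2.inRange(h,(174,150,90),(180,255,255))
for ct in cv2.findContours(m,0,1)[0]:
    if cv2.contourArea(ct)>60: print(cv2.contourArea(ct),cv2.minAreaRect(ct),cv2.approxPolyDP(cv2.convexHull(ct),4,True)[:,0].tolist())
E
```

```text
[0.50803465 0.25419364 0.26963963] [ 0.62864763 -0.45045739  1.78317451 -0.41293419  1.29072131 -1.40436714] 13.7
pred top corners [[236.2, 248.0], [260.2, 247.9], [260.6, 125.4], [233.7, 125.6]]
407.5 ((379.9615783691406, 368.69232177734375), (40.9882698059082, 21.768890380859375), 11.309932708740234) [[398, 383], [361, 376], [362, 354], [383, 364]]
211.5 ((302.6176452636719, 339.0294189453125), (20.615528106689453, 21.585670471191406), 14.03624439239502) [[310, 352], [293, 335], [315, 331]]
489.0 ((304.1649169921875, 287.1882629394531), (21.01523780822754, 61.389522552490234), 12.757532119750977) [[288, 315], [301, 255], [310, 309]]
11183.0 ((425.92645263671875, 287.04412841796875), (232.62049865722656, 76.5431137084961), 32.47119140625) [[318, 240], [374, 210], [495, 286], [511, 370], [364, 293]]
2448.5 ((248.0, 184.0), (122.0, 26.0), 90.0) [[255, 123], [261, 130], [259, 241], [239, 245], [236, 129], [241, 123]]
```

View pics/w6.png

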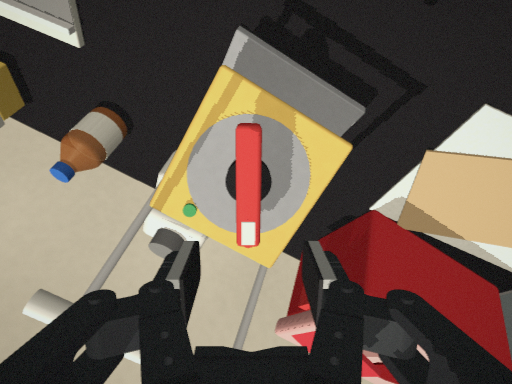

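The bar's top face spans (236–261, 123–246), within 2 px of the prediction. The green dot at (190,210) lies clockwise of the mark. The fingers straddle the bar symmetrically, so I approach along the axis.

```bash
python3 - <<'E'
from h import *
Rm,n,up,right=hand(-2.6,-30); g=np.array([.5938,.2476,.159])+Rm@[.0015,.0008,0]
goal(g+.002*n,Rm)
E
```

```text
shift [0.015  0.0025 0.6953] turn [-0.0004 -0.0006 -0.0011] dist rows 3.3 turn rows 0.1
```

>>> arm_command --motion "0.015 0.0025 0.15 0 0 0;0.015 0.0025 0.3 0 0 0;0.015 0.0025 0.4 0 0 0;0.015 0.0025 0.5 0 0 0;0.015 0.0025 0.58 0 0 0;0.015 0.0025 0.64 0 0 0;0.015 0.0025 0.69 0 0 0;0.015 0.0025 0.69 0 0 0;0.015 0.0025 0.69 0 0 0"

```text
clock: 14.5
tcp_pos: [0.5912, 0.2469, 0.1627]
tcp_rot: [-0.579, 2.425, -0.241]
wrist_force: [-0.5, -0.0, 0.2]
opening: 0.0511
grasp_force: 0.0
```

>>> arm_command --motion "0 0 0 0 0 0;0 0 0 0 0 0;0 0 0 0 0 0;0 0 0 0 0 0;0 0 0 0 0 0" --claw 0.33

```text
clock: 14.92
tcp_pos: [0.591, 0.2477, 0.1631]
tcp_rot: [-0.581, 2.424, -0.24]
wrist_force: [0.6, 0.6, -0.3]
opening: 0.0281
grasp_force: 0.0
```

```bash
python3 - <<'E'
from h import *
st=r.read_state();print(st['joints'],st['wrist_torque'],st['clock'])
Rm,n,up,right=hand(-2.6,-30); g=np.array([.5938,.2476,.159])+Rm@[.0015,.0008,0]
goal(g+.002*n,Rm)
E
```

```text
[ 0.51288804 -0.25669101  1.82406491 -0.39395815  1.02423614 -1.41734662] [0.05806447 0.32217633 0.04009578] 14.9167
shift [0.0088 0.0046 0.0149] turn [-0.0003  0.0001 -0.0011] dist rows 0.1 turn rows 0.1
```

>>> arm_command --motion "0.005 0.005 0.01 0 0 0.018;0.005 0.005 0.01 0 0 0.036;0.005 0.005 0.01 0 0 0.054;0.005 0.005 0.01 0 0 0.072;0.005 0.005 0.01 0 0 0.09;0.005 0.005 0.01 0 0 0.108;0.005 0.005 0.01 0 0 0.126"

```text
clock: 15.5
tcp_pos: [0.5919, 0.2472, 0.1612]
tcp_rot: [0.403, 2.445, 0.097]
wrist_force: [2.2, -3.2, 0.9]
opening: 0.0283
grasp_force: 2.0
```

>>> arm_command --motion "0 0 0 0 0 0.018;0 0 0 0 0 0.036;0 0 0 0 0 0.05;0 0 0 0 0 0.065;0 0 0 0 0 0.075;0 0 0 0 0 0.075"

```text
clock: 16.0
tcp_pos: [0.5912, 0.248, 0.1603]
tcp_rot: [0.968, 2.307, 0.295]
wrist_force: [-0.6, 0.9, -0.2]
opening: 0.028
grasp_force: 0.0
```

```bash
cat > m.py <<'E'
from h import *
import sys
st=r.read_state();im=r.read_camera('wrist');cv2.imwrite(sys.argv[1],im[:,:,::-1]);c=cam('wrist',st)
print(st['joints'],st['wrist_torque'],st['clock'])
h=hsv(im);m=cv2.inRange(h,(0,150,90),(6,255,255))|cv2.inRange(h,(174,150,90),(180,255,255))
Rm,n,up,right=hand(-2.6,-30); g=np.array([.5938,.2476,.159])+Rm@[.0015,.0008,0]
# directions of red pixels on bar-top plane, near the grip
ys,xs=np.nonzero(m);d=ray(c,np.c_[xs,ys]);t=((g+.014*n-c[1])@n)/(d@n);W=c[1]+d*t[:,None]-g
k=(np.hypot(W@up,W@right)<.06)&(t>0);U=np.c_[W@up,W@right][k].astype(np.float32)
v=cv2.fitLine(U,2,0,.01,.01).ravel();print(len(U),'bar angle right of up',np.degrees(np.arctan(v[1]/v[0])),'centre',v[2:])
T=R.from_rotvec(st['tcp_rot']).as_matrix();print('tool angle',np.degrees(np.arctan2(-T[:,0]@right,-T[:,0]@up)))
E
python3 m.py pics/w7.png
```

```text
[ 0.51316016 -0.25397001  1.82669477 -0.39536316  1.01996092 -0.14958034] [-0.02204347  0.32302913 -0.03357699] 16.0
9985 bar angle right of up 26.38695 centre [-0.01106343 -0.01009327]
tool angle 42.89381888089069
```

The mechanism has snapped over and the force is gone. I centre the fingers, open, and withdraw along the axis.

>>> arm_command --motion "0 0 0 0 0 -0.018;0 0 0 0 0 -0.035;0 0 0 0 0 -0.035;0 0 0 0 0 -0.035;0 0 0 0 0 -0.035;0 0 0 0 0 -0.035" --claw 0.6

```text
clock: 16.55
tcp_pos: [0.5912, 0.2479, 0.1601]
tcp_rot: [0.705, 2.387, 0.203]
wrist_force: [0.6, -0.5, -0.3]
opening: 0.0511
grasp_force: 0.0
```

>>> arm_command --motion "0 0 -0.1 0 0 0;0 0 -0.25 0 0 0;0 0 -0.4 0 0 0;0 0 -0.55 0 0 0;0 0 -0.65 0 0 0;0 0 -0.65 0 0 0;0 0 -0.65 0 0 0"

```text
clock: 17.13
tcp_pos: [0.5112, 0.2523, 0.2641]
tcp_rot: [0.703, 2.385, 0.206]
wrist_force: [0.7, -0.4, -0.7]
opening: 0.051
grasp_force: 0.0
```

```bash
python3 m.py pics/w8.png; python3 - <<'E'
from h import *
sc=r.read_camera('side')
w=cv2.imread('pics/w8.png'); b=cv2.resize(sc[120:320,130:320,::-1],(365,384),interpolation=cv2.INTER_CUBIC)
cv2.imwrite('pics/fin.png',cv2.resize(np.hstack([w[:,60:460],b]),(765,384)))
E
```

```text
[ 0.62011284 -0.45495092  1.79867396 -0.41111884  1.26916926 -0.36150653] [ 0.08079919  0.30479031 -0.03170506] 17.1333
2887 bar angle right of up 24.412178 centre [-0.00652474 -0.00700689]
tool angle 30.23938758308031
```

View pics/fin.png

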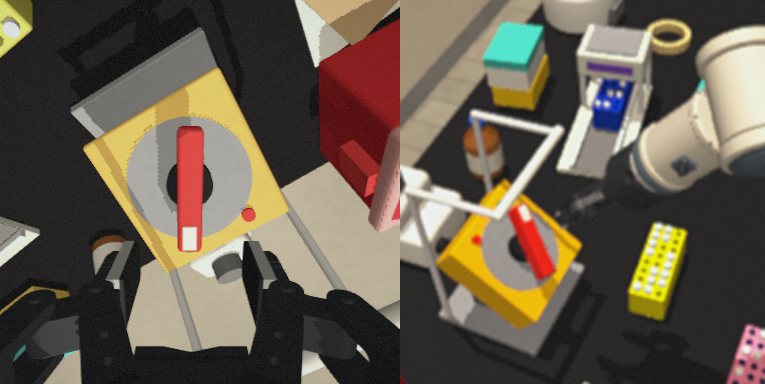

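The handle bar is parallel to the tool at 30° right of up-slope and its mark covers the green dot, so it is on. The side view shows the blue rack in the hood against the stop, and the robot touches nothing.

```bash
python3 -c "
from station import r
print(r.close_job())"
```

```text
the job is handed in; nothing more can be done
None
```

I slid the blue rack home against the end stop, then turned the isolator to on and let go. I handed the job in at about 17 s with the gripper clear; the hand-in returned no verdict.

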